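Dial the code and open the lancet case

TASK

Roll the three thumbwheels of the grey case on the trolley so that, from left to right as the robot sees them, the faces with 4, 2 and 3 pips lie squarely uppermost. Then slide the case's hatch to the right, fully open to its stop, leaving the wheels at the code. Leave the dish, the slide packet and the timer where they are.

Things in the scene. Friction and masses are not known exactly. Their poses are not given: they have to be found in the camera images.
- code_case: Grey metal case fixed on the left or right of the trolley, 177 deep (its x -53 to +125), 138 wide; deck 84 mm above the trolley. Origin on the trolley below the middle of the wheels' axle; x away from the robot, y left, z up. Lock with three thumbwheels in front (x under 50), compartment with sliding hatch behind, between two rails along y at x = 50 and 122 whose tops are 93 mm above the trolley.
- left_axle (a point): Centre of the left thumbwheel on the axle, which runs along the case's y, 70 mm above the trolley. Wheels: all alike, 26 wide, 44 mm between centres; hub radius 25; five radial ribs, 7 thick with rounded edges, as wide as the wheel, tips at radius 46 mm (up to 116 mm above the trolley). They stand through slots in the deck.
- middle_axle (a point): Centre of the middle thumbwheel. Between the ribs of each wheel lie five white faces with 1, 2, 3, 4 and 5 raised black pips. The face that counts is the uppermost, level with the short black lines on the deck; the ribs beside it then lean 0.628 rad from the vertical, one each way.
- right_axle (a point): Centre of the right thumbwheel. All wheels have plain friction (0.05 N m, no clicks): they stay where they are left, and may start between two numbers.
- left_wheel (a joint): Angle of the left wheel (code 4): 1 at -2.513, 2 at -1.257, 3 at 0, 4 at 1.257, 5 at 2.513 rad; stops at -2.75 and 2.75. It grows as the wheel's top rolls away from the robot. The five ribs lean from the vertical, towards the case's +x, by this angle + 0.628 + 1.257 i (i = 0 to 4).
- middle_wheel (a joint): Angle of the middle wheel (code 2, at -1.257 rad), otherwise as for the left wheel.
- right_wheel (a joint): Angle of the right wheel (code 3, at 0 rad), otherwise as for the left wheel. It may start on either side of its code, or near it.
- hatch_plate (a joint): Travel of the hatch: 0 shut, 0.12 m fully open at its stop. It slides to the case's -y (right) with about 1.5 N of friction and stays where it is left. Flat plate 66 x 136 mm, top 90 mm above the trolley. The lock is real: the hatch gives only a few mm unless all three wheels stand at the code within about 0.2 rad.
- ridge (a point): Top centre of the hatch's upright grip ridge, near its left end, 108 mm above the trolley; shut, it lies at x = 86, y = +57 mm of the case. The ridge is 50 mm long along the case's x, 8 mm thick along y, stands 18 mm above the hatch plate and moves with it.
- kidney_dish: Bystander: kidney dish, 107 x 216 x 38 mm, origin under its centre, long side along its y. It stands on the side of the trolley that the case does not use.
- slide_packet: Bystander: small carton of slides, 52 x 80 x 24 mm, origin under its centre.
- lab_timer: Bystander: white bench timer, 64 x 68 x 19 mm, origin under its centre. (A clear bag of tubes, 120 x 120 mm, 76 mm high, is fixed in the middle of the trolley, about x 0.53, y -0.03.)

How it is judged:
By the outcome, as a careful person would: the job done as asked, in the order asked, and still so for the second after the job is handed in, with the robot touching nothing.
It also fails if it takes over 58 s, if anything falls off the work surface, if the arm or the gripper's body presses on something with over 40 N, if the wrist force passes 120 N, or if a joint passes its speed limit or range.

ROBOT

A 7-joint arm with a two-finger parallel gripper is mounted at the origin on a cart in front of the work surface, level with it; the furniture and walls round the work are solid. World frame = base frame: x ahead of the robot, y to its left, z up, the work surface at z = 0. Lengths are in m, angles in rad, forces in N, time in s.
With the tool pointing down it reaches from about 0.425 to 0.825 m from the base axis. Payload 3.6 kg.
Tool frame: the origin (TCP) lies where the fingers leave the gripper's body, on its centre line; the fingertips stand 73 mm ahead of it and the grasp point (between the pads) lies 54 mm ahead of it; z points along the fingers, y is the line along which they close (so a half turn about z gives the same grasp; the last joint's range is limited). The gripper opens to 85 mm and grips with 20 to 120 N. Pads are 22 mm wide; open, the fingers measure 114 mm over their backs; the gripper's body (76 mm by 85 mm) begins 54 mm behind the grasp point. The pads swing forward as they close: fully open they stand 13 mm farther back than shut.
Start: joints at [-1.28, 0.615, -0.013, 1.423, 0.008, 1.103, -0.04], TCP at [0.202, 0.618, 0.304] pointing down, gripper open.
Joint ranges: [-3.12, 3.12], [-0.3, 2.06], [-1.34, 1.32], [0.26, 2.42], [-1.36, 4.5], [0.01, 1.98], [-2.84, 2.84]. Speed limits (rad/s): [2.79, 2.79, 3.14, 3.14, 3.14, 3.14, 3.14].

INTERFACE

Orientations are given as a unit quaternion [x, y, z, w].
In Python, from station import arm, snapshot, camera_info, ticket gives the robot as it stands. Calls block until the motion is done:
- arm.movep(position, orientation): joint-space move of the TCP to a pose.
- arm.line_to(position, velocity=0.15, ori=None): straight line of the TCP; ori=None keeps the orientation; velocity is the mean speed in m/s.
- arm.move_j(angles): joint-space move.
- arm.move_gripper(opening, effort=None): opening from 0.0 (shut) to 1.0 (fully open); effort is the grip in N (None keeps the last); returns when the fingers have stopped.
- arm.pause(seconds).
- arm.ik(position, orientation): joint angles nearest the present ones, or None.
- snapshot(name): name is "side" or "top"; returns the picture (480x640x3 uint8, blue, green, red); there is no depth.
- camera_info(name): a dict with "fx", "fy", "cx", "cy" (pixels), "R" (3x3) and "t" (3): a world point X has camera coordinates R X + t. Camera axes: x right, y down, z forward; pixel columns grow to the right and rows downward; lengths in m; the calibration is good to about 2 mm. A picture is of the moment at which its call begins. camera_info takes no time and is no camera call.
A pose or a line that the arm cannot do raises arm.MotionError and nothing moves.
- ticket.finish_job(): hands the job in; it is judged then, once.
Readings, each from a call of its own:
- arm.read_time(): time.
- arm.read_joint_positions(): joint angles.
- arm.read_dq(): joint speeds.
- arm.read_effort(): joint torques, N m.
- arm.read_tool_pos(): TCP position.
- arm.read_eef_rot(): TCP orientation.
- arm.read_ft_force(): force on the tool from outside, world axes, zero at the start.
- arm.read_wrist_torque(): the same for the moment, N m.
- arm.read_opening(): opening from 0.0 (shut) to 1.0 (fully open).
- arm.read_finger_force(): force on a finger pad.
Only numpy, scipy, OpenCV 4.12 (cv2) and the standard library are available. Lean on these libraries where they do the work, as an engineer would, in place of code of your own. Each camera call takes 0.05 s, during which the arm holds its last target. There are 200 camera calls.

## Working session

There is one attempt and no reset: what is moved stays moved. The work goes in short steps, each a Python script; the robot and the scene stay as the last script left them, time stands still between calls to the robot, and variables do not carry over. Pictures are saved under pics/ and viewed, at most 10 in all, crops included, and the job is handed in when it is done.

```bash
mkdir -p pics; ls; python3 - <<'E'
from station import arm, snapshot, camera_info
import cv2
for n in("side","top"):
    cv2.imwrite(f"pics/{n}0.png",snapshot(n)); c=camera_info(n); print(n,c)
print(arm.read_time(),arm.read_tool_pos(),arm.read_eef_rot())
E
```

```text
pics
side {'fx': 499.61080274858654, 'fy': 499.61080274858654, 'cx': 324.5427688608262, 'cy': 244.11800960373137, 'R': array([[ 0.94756397, -0.31909386,  0.01736744],
       [-0.16694183, -0.54061887, -0.82453724],
       [ 0.27249394,  0.77840243, -0.56554108]]), 't': array([-0.50718375,  0.16468316,  0.83893922])}
top {'fx': 479.37442367729153, 'fy': 479.37442367729153, 'cx': 321.2506900147875, 'cy': 243.06680729375884, 'R': array([[ 0.00804208, -0.99940352, -0.03358471],
       [-0.99227934, -0.00381897, -0.1239642 ],
       [ 0.123762  ,  0.03432235, -0.99171818]]), 't': array([-0.01038979,  0.52782801,  0.89467922])}
0.1 [0.2023009  0.61715863 0.30282779] [ 1.57702903e-01  9.87485888e-01 -1.17567721e-03 -1.80175553e-04]
```

View pics/side0.png

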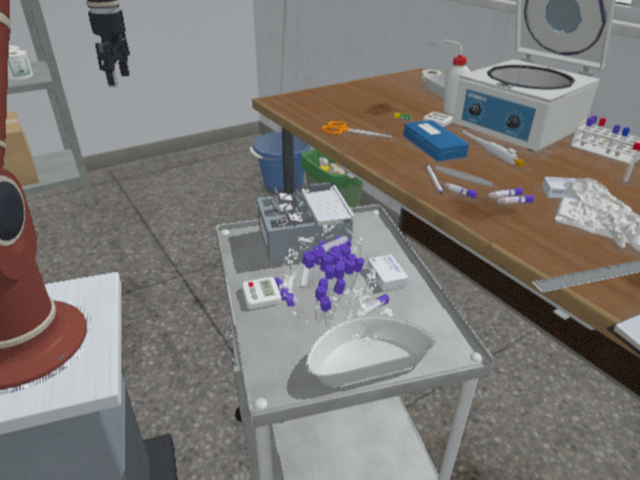

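View pics/top0.png

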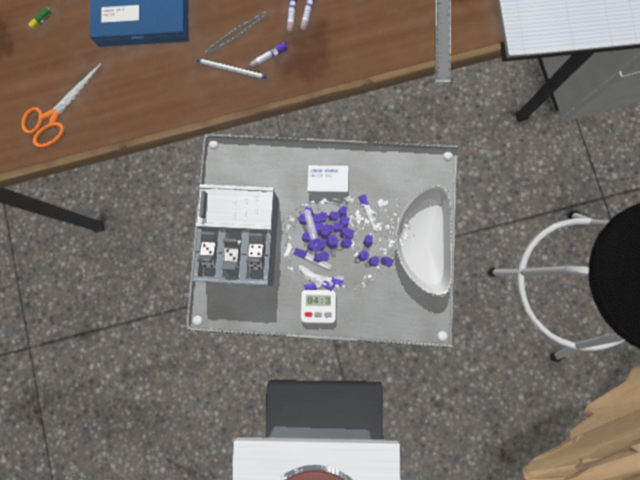

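The case is at the left: in the top view about columns 193–273 and rows 186–286, with the ridge near (203,207). Next I'll view enlarged crops.

```bash
python3 - <<'E'
import cv2
a=cv2.imread("pics/top0.png")[178:293,185:285]; cv2.imwrite("pics/topc.png",cv2.resize(a,None,fx=5.2,fy=5.2,interpolation=cv2.INTER_CUBIC))
a=cv2.imread("pics/side0.png")[178:268,250:362]; cv2.imwrite("pics/sidec.png",cv2.resize(a,None,fx=6.5,fy=6.5,interpolation=cv2.INTER_CUBIC))
E
```

```text
(no output)
```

View pics/topc.png

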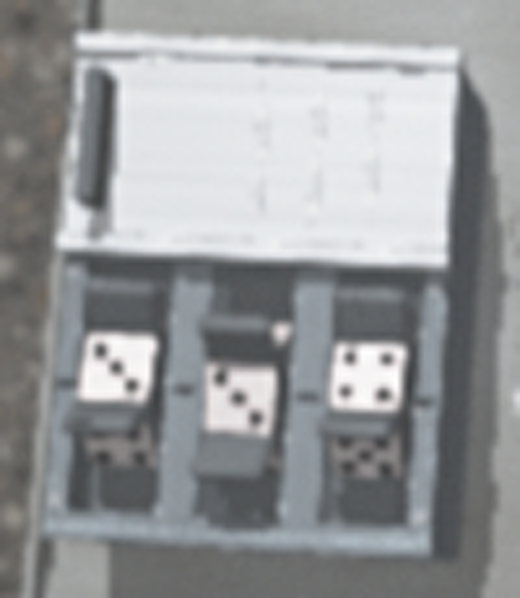

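View pics/sidec.png

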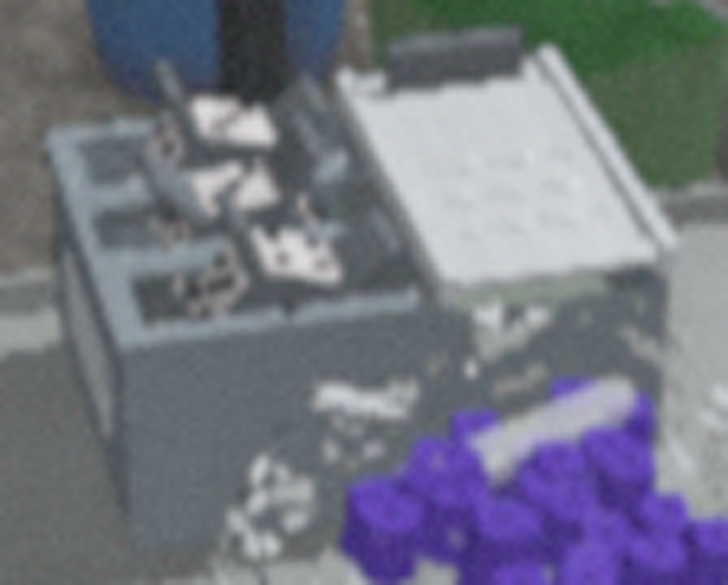

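The left wheel shows 3, rolled away a little, with 4 in front. The middle shows 3, just on the robot side. The right shows 4, rolled away, with 5 in front. I'll fit the case pose to deck corners and marks in both views, then estimate the wheel angles.

```bash
cat > h.py <<'E'
import numpy as np
from station import arm, snapshot, camera_info
def proj(n,X):
    c=camera_info(n); p=np.atleast_2d(X)@c["R"].T+c["t"]
    return np.c_[c["fx"]*p[:,0]/p[:,2]+c["cx"], c["fy"]*p[:,1]/p[:,2]+c["cy"]]
def W(pose,X):
    X=np.atleast_2d(np.array(X,float)); c,s=np.cos(pose[2]),np.sin(pose[2])
    return np.c_[pose[0]+c*X[:,0]-s*X[:,1],pose[1]+s*X[:,0]+c*X[:,1],X[:,2]]
topc=lambda P:np.array(P,float)/5.2+[184.6,177.6]
sidec=lambda P:np.array(P,float)/6.5+[249.6,177.6]
E
cat > fit.py <<'E'
from h import *
from scipy.optimize import least_squares
T=[((66,384),(0,.064,.084)),((184,390),(0,.022,.084)),((307,396),(0,-.022,.084)),((424,402),(0,-.064,.084)),
((45,535),(-.053,.069,.084)),((432,553),(-.053,-.069,.084)),((95,138),(.086,.057,.106)),((77,33),(.125,.069,.093)),((460,48),(.125,-.069,.093))]
S=[((48,128),(-.053,.069,.084)),((130,345),(-.053,-.069,.084)),((455,35),(.086,.057,.108)),((140,552),(-.053,-.069,0)),((675,240),(.125,-.069,.093))]
f=lambda p:np.r_[(proj("top",W(p,[x[1] for x in T]))-topc([x[0] for x in T])).ravel(),(proj("side",W(p,[x[1] for x in S]))-sidec([x[0] for x in S])).ravel()]
r=least_squares(f,[.5,.2,0],loss="soft_l1"); print(r.x); print(f(r.x).reshape(-1,2).round(1).tolist())
p=r.x; np.save("pose.npy",p)
# wheel angles: face centres (r~26) and near-rib tip centres (r 45), top view
def ang(px,y,rr):
    g=np.linspace(-1.4,1.4,561); q=proj("top",W(p,np.c_[rr*np.sin(g),0*g+y,.07+rr*np.cos(g)])); d=np.hypot(*(q-topc(px)).T); i=d.argmin(); return g[i],d[i]
for n,y,fc,nr,fr in(("L",.044,(118,368),(107,417),None),("M",0,(240,398),(230,460),(238,332)),("R",-.044,(368,377),(358,427),None)):
    print(n,"face",ang(fc,y,.026),"near rib",ang(nr,y,.046),fr and ang(fr,y,.046))
E
python3 fit.py
```

```text
[ 0.50241301  0.15435749 -0.04188232]
[[0.3, -0.0], [0.2, -0.1], [0.4, -0.2], [0.7, -0.2], [-0.7, -0.3], [-0.0, -0.1], [-1.1, -0.9], [-0.4, -0.2], [0.0, -0.0], [-0.7, 0.1], [-1.3, -0.1], [-0.4, -0.3], [-1.0, 2.4], [0.8, 0.4]]
L face (np.float64(0.2100000000000002), np.float64(0.37482331886580955)) near rib (np.float64(-0.2999999999999998), np.float64(1.9254183529220743)) None
M face (np.float64(-0.12499999999999978), np.float64(0.2030802890974424)) near rib (np.float64(-0.5949999999999999), np.float64(0.7367484251016612)) (np.float64(0.405), np.float64(1.0043711670352673))
R face (np.float64(0.2450000000000001), np.float64(0.2562762893175278)) near rib (np.float64(-0.2849999999999999), np.float64(0.8857192837454303)) None
```

Case at (0.502, 0.154), yaw −0.042, with residuals around 1 px. Angles are about L +0.27, M −0.15 and R +1.55. First move: close the gripper and push the left wheel's near rib away from the robot.

```bash
cat >> h.py <<'E'
pose=np.load("pose.npy") if __import__("os").path.exists("pose.npy") else None
a=pose[2]+np.pi/2
Q=[np.array([np.cos(t/2),np.sin(t/2),0,0]) for t in(a,a-np.pi)]
def P(x,y,tip): return (W(pose,(x/1e3,y/1e3,tip/1e3))[0]+[0,0,.073])
def go(x,y,tip,v=.15,ori=None):
    arm.line_to(P(x,y,tip),v,ori); f=arm.read_ft_force()
    print((x,y,tip),"F",np.round(f,1),"t",round(arm.read_time(),2))
E
python3 - <<'E'
from h import *
j0=arm.read_joint_positions(); p=P(-46,44,150)
js=[arm.ik(p,q) for q in Q]; print(js)
d=[9 if j is None else np.abs(np.array(j)-j0).max() for j in js]; k=int(np.argmin(d)); print(k,d)
np.save("q.npy",Q[k])
arm.move_gripper(0.0); print(arm.read_time())
arm.movep(p,Q[k]); print(arm.read_time(),arm.read_tool_pos()-p,arm.read_ft_force())
go(-46,44,102)
go(-25,44,102,.1); go(2,44,102,.06)
import cv2
a=[cv2.resize(snapshot("top")[178:293,185:285],None,fx=4,fy=4),cv2.resize(snapshot("side")[165:280,250:350],None,fx=4,fy=4)]
cv2.imwrite("pics/l1.png",np.hstack(a))
E
```

```text
[array([-0.68247985,  0.50920112,  0.33178323,  1.95615413, -0.24471597,
        0.71468901, -0.24573819]), array([-0.14925022,  0.52586342, -0.44908654,  1.9397974 ,  0.32649319,
        0.74704154,  2.31203202])]
0 [np.float64(0.5980342707074311), np.float64(2.3524335801383494)]
0.8667
2.6667 [-1.75674003e-04  1.82448542e-03  6.89229627e-05] [-0.51494914 -0.33192411  0.05376514]
(-46, 44, 102) F [ 0.6 -0.   0.1] t 3.13
(-25, 44, 102) F [-1.3  0.2 -0.6] t 3.49
(2, 44, 102) F [-0.3 -0.4 -0.4] t 4.09
```

View pics/l1.png

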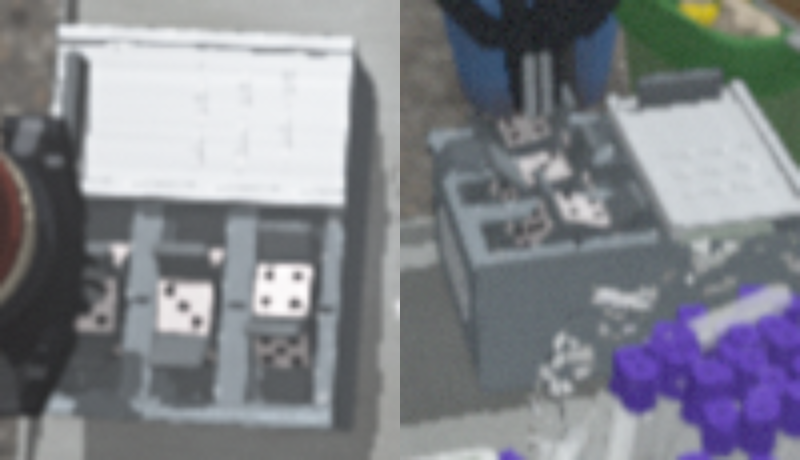

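The left wheel turned: in the top half its 4 face is coming up beside the gripper. The other two are unmoved. Next the middle wheel, then the right wheel in two strokes, then a look.

```bash
python3 - <<'E'
from h import *
import cv2
go(2,44,130,.2)
go(50,0,130,.2); go(50,0,103); go(28,0,102,.1); go(-2,0,102,.06); go(-2,0,130,.2)
go(16,-44,130,.2); go(16,-44,104); go(-10,-44,102,.06); go(-10,-44,130,.2)
go(50,-44,130,.2); go(50,-44,103); go(28,-44,102,.1); go(-2,-44,102,.06); go(-2,-44,130,.2)
go(-60,-44,200,.25)
arm.line_to([.45,.42,.3],.3)
print(arm.read_time())
t=snapshot("top");s=snapshot("side"); cv2.imwrite("pics/top2.png",t)
a=[cv2.resize(t[178:293,185:285],None,fx=4,fy=4,interpolation=2),cv2.resize(s[165:280,250:350],None,fx=4,fy=4,interpolation=2)]
cv2.imwrite("pics/m1.png",np.hstack(a))
E
```

```text
(2, 44, 130) F [-1.1 -0.1 -1.3] t 4.48
(50, 0, 130) F [0.1 0.1 0. ] t 4.96
(50, 0, 103) F [ 0.3 -0.1  0.7] t 5.29
(28, 0, 102) F [ 1.7 -0.8  6. ] t 5.66
(-2, 0, 102) F [-4.5 -2.3 28. ] t 6.31
(-2, 0, 130) F [ 0.7 -0.1 -0.7] t 6.6
(16, -44, 130) F [ 0.   0.6 -0.2] t 6.99
(16, -44, 104) F [-0.1  0.4 -0.7] t 7.32
(-10, -44, 102) F [-0.4 -0.1  0.3] t 7.9
(-10, -44, 130) F [ 0.1 -0.4  0.6] t 8.19
(50, -44, 130) F [-1.3  0.7  0.5] t 8.64
(50, -44, 103) F [0.4 0.  0.1] t 8.97
(28, -44, 102) F [ 2.6 -0.4  7.4] t 9.34
(-2, -44, 102) F [-1.  -0.6 30.8] t 9.99
(-2, -44, 130) F [-0.5 -0.4  0.1] t 10.28
(-60, -44, 200) F [0.7 0.4 0. ] t 10.8
11.975
```

View pics/m1.png

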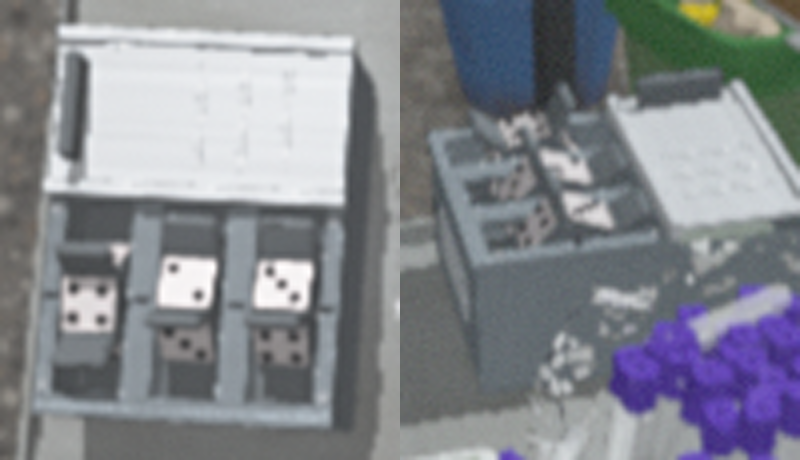

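The top view shows 4, 2 and 3 up, but the left face sits toward the robot and the other two sit away. The pulls also gave about 30 N upward, so I'll probe the real fingertip length by touching the left hub gently and measure the current angles.

```bash
python3 - <<'E'
from h import *
def ang(px,y,rr):
    px=np.array(px)/4+[184.6,177.6]
    g=np.linspace(-1.4,1.4,561); q=proj("top",W(pose,np.c_[rr*np.sin(g),0*g+y,.07+rr*np.cos(g)])); d=np.hypot(*(q-px).T); i=d.argmin(); return round(g[i],2),round(d[i],1)
for n,y,c in(("L",.044,(88,306)),("M",0,(187,283)),("R",-.044,(283,286))): print(n,ang(c,y,.026))
q=np.load("q.npy")
go(-6,44,150,.25); go(-6,44,114,.15)
z=114
while z>97:
    z-=1; arm.line_to(P(-6,44,z),.03); f=arm.read_ft_force()
    print(z,np.round(f,1),np.round((arm.read_tool_pos()-P(-6,44,z))*1e3,1))
    if f[2]>3: break
go(-6,44,z+3)
print(arm.read_opening())
E
```

```text
L (np.float64(-0.2), np.float64(0.1))
M (np.float64(0.3), np.float64(0.3))
R (np.float64(0.32), np.float64(0.1))
(-6, 44, 150) F [ 0.4  1.2 -0.4] t 13.18
(-6, 44, 114) F [ 1.7  0.7 -0.5] t 13.57
113 [-0.  -0.2  0.4] [0.4 0.3 0.8]
112 [-0.4 -0.7  0.3] [ 0.1 -0.   0.2]
111 [-0.  -0.4 -0.1] [-0.  -0.  -0.1]
110 [0.9 0.6 0.7] [-0.1 -0.  -0.1]
109 [-0.4  0.3 -0.3] [-0.  -0.  -0.1]
108 [0.2 0.6 0.1] [-0.   0.  -0.1]
107 [-0.4 -0.2  0.6] [-0.  -0.  -0.1]
106 [ 0.  -0.1  0.1] [-0.  -0.  -0.1]
105 [-1.2 -0.4  0.1] [-0.  -0.  -0.1]
104 [-0.2 -0.1  1.5] [-0.1 -0.  -0.1]
103 [0.4 0.6 0.3] [-0.  -0.  -0.1]
102 [0.9 0.2 0.2] [-0.  -0.  -0.1]
101 [-0.2 -0.2 -0.2] [-0.  -0.  -0.1]
100 [-0.3 -0.2 -0.4] [-0.  -0.  -0.1]
99 [-0.2  0.8  0. ] [-0.  -0.  -0.1]
98 [ 0.3  0.  -0.4] [-0.  -0.  -0.1]
97 [ 0.4 -0.1  0.5] [-0. -0. -0.]
(-6, 44, 100) F [-0.3  0.1 -0.1] t 18.07
0.005112053818196858
```

The fingertip length is right, with 97 mm still clear of the hub. The finger's half thickness works out at about 7.7 mm. The pulls undershot because of that, and probably rode over a rib. Each wheel's correct face is already in the top gap, so I'll push the gap's own rib to its square position from inside, watching the force.

```bash
cat >> h.py <<'E'
def push(x0,x1,y,tip,step=2.5,lim=12):
    for x in np.linspace(x0,x1,int(abs(x1-x0)/step)+1)[1:]:
        arm.line_to(P(x,y,tip),.06); f=arm.read_ft_force()
        if np.abs(f).max()>lim: print("STOP",x,np.round(f,1)); return False
    print("end",x1,np.round(f,1),round(arm.read_time(),2)); return True
def look(name):
    import cv2
    arm.line_to(P(-60,0,200),.25); arm.line_to([.45,.42,.3],.3)
    t=snapshot("top");s=snapshot("side")
    cv2.imwrite(name,np.hstack([cv2.resize(t[178:293,185:285],None,fx=4,fy=4,interpolation=2),cv2.resize(s[165:280,250:350],None,fx=4,fy=4,interpolation=2)]))
    print(arm.read_time())
E
python3 - <<'E'
from h import *
go(-6,44,98); push(-6,7.5,44,98); go(3,44,98); go(3,44,130,.2)
for y in(0,-44):
    go(8,y,130,.2); go(8,y,98); push(8,-7.5,y,98); go(-3,y,98); go(-3,y,130,.2)
look("pics/m2.png")
E
```

```text
(-6, 44, 98) F [ 1.5 -0.3  1. ] t 18.32
end 7.5 [-1.9  0.5 -0.4] 19.57
(3, 44, 98) F [-0.2  0.5 -0.1] t 19.82
(3, 44, 130) F [-0.5  0.6 -0.6] t 20.13
(8, 0, 130) F [-0.5  1.3  0.3] t 20.51
(8, 0, 98) F [-0.  -0.5 -0.4] t 20.88
end -7.5 [ 1.  -0.1 -0.2] 22.38
(-3, 0, 98) F [ 0.  -0.3 -0.3] t 22.62
(-3, 0, 130) F [-0.1 -0.2 -0.3] t 22.93
(8, -44, 130) F [ 0.1  0.3 -0.2] t 23.31
(8, -44, 98) F [0.6 0.1 0. ] t 23.68
end -7.5 [ 1.1 -0.6  0.4] 25.18
(-3, -44, 98) F [-0.7 -0.8 -0.2] t 25.43
(-3, -44, 130) F [ 0.4  0.2 -0.9] t 25.73
27.4167
```

View pics/m2.png

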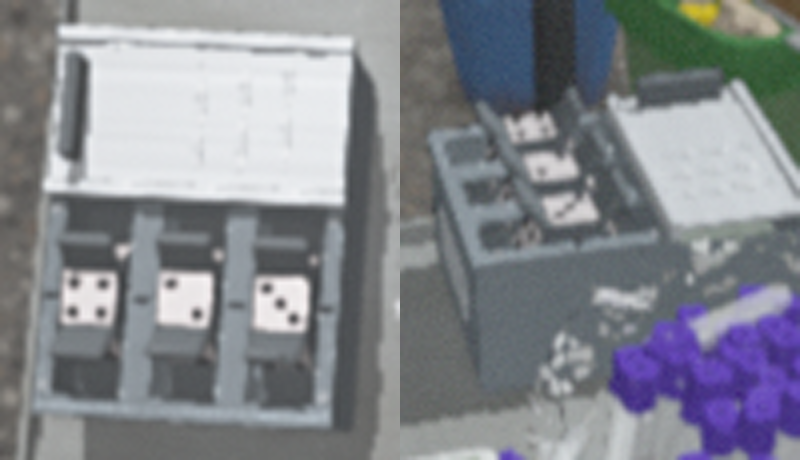

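All three codes are now uppermost and near square: face centres at about (89,297), (187,299) and (281,305), with the deck marks at v 296–309. I'll compute what's left.

```bash
python3 - <<'E'
from h import *
import cv2
from scipy import ndimage as nd
im=cv2.imread("pics/m2.png")[:,:400].astype(int)
w=(im.min(2)>185)&(np.arange(460)[:,None]>255)
# white-face pixels, filled over pips
for n,y,u in(("L",.044,89),("M",0,187),("R",-.044,281)):
    m=w.copy(); m[:,:u-31]=0; m[:,u+31:]=0; l,k=nd.label(m); l=l==1+np.argmax(nd.sum(m,l,range(1,k+1)))
    v,h=np.where(nd.binary_fill_holes(l)); c=np.array([h.mean(),v.mean()]); 
    g=np.linspace(-1,1,401)
    for rr in(.025,.027):
        q=proj("top",W(pose,np.c_[rr*np.sin(g),0*g+y,.07+rr*np.cos(g)])); i=np.hypot(*(q-(c/4+[184.6,177.6])).T).argmin(); print(n,c.round(1),len(v),round(g[i],3))
E
```

```text
L [ 89.3 298.6] 1724 -0.065
L [ 89.3 298.6] 1724 -0.07
M [184.3 298.8] 2634 0.01
M [184.3 298.8] 2634 0.0
R [280.8 303.8] 2670 0.0
R [280.8 303.8] 2670 -0.01
```

M and R are within 0.01 rad and L is about 0.05 short, so I'll nudge L by 1 mm and then push the hatch's ridge to the right.

```bash
python3 - <<'E'
from h import *
go(3,44,130,.25); go(3,44,98); push(3,8.3,44,98,2.7); go(3,44,98); go(3,44,135,.2)
go(86,86,135,.2); go(86,86,97)
ok=True
for y in list(np.arange(82,-42,-6))+list(np.arange(-43,-54,-1.)):
    arm.line_to(P(86,y,97),.1); f=arm.read_ft_force()
    if y<64 and (y%12<6 or y<-42): print(round(y),np.round(f,1))
    if np.abs(f).max()>12: print("STOP",y,f); break
go(86,y+6,97); go(86,y+6,140,.2); look("pics/h1.png")
E
```

```text
(3, 44, 130) F [-0.2  0.6 -0. ] t 28.56
(3, 44, 98) F [-0.4  1.  -0.4] t 28.93
end 8.3 [0.3 0.4 0.5] 29.18
(3, 44, 98) F [-1.1  0.2 -0.8] t 29.43
(3, 44, 135) F [-0.2 -0.6 -0.2] t 29.76
(86, 86, 135) F [ 0.  -1.1 -0.7] t 30.38
(86, 86, 97) F [ 0.6 -0.5  0.4] t 30.77
52 [ 0.5 -0.4  0.2]
40 [-0.2 -0.1 -0.3]
28 [0.2 0.2 0.2]
16 [-0.2 -0.5 -0.5]
4 [ 0.2  0.1 -0.1]
-8 [-0.1  0.5 -0.8]
-20 [-0.1  0.6 -0.7]
-32 [ 0.   0.1 -0.3]
-43 [-0.4  0.2  0.2]
-44 [-1.  -0.4  0.6]
-45 [-0.2  0.6  0. ]
-46 [0.1 0.9 0. ]
-47 [-0.2  1.1  0.4]
-48 [0.1 1.8 0.5]
-49 [-0.1  1.8  0.1]
-50 [0.1 5.1 0.4]
-51 [-0.2  5.7 -0.3]
-52 [ 0.7  7.5 -0.4]
-53 [-0.1  8.7 -0.3]
(86, np.float64(-47.0), 97) F [-0.3  3.   0.3] t 39.02
(86, np.float64(-47.0), 140) F [ 0.8  0.7 -0.4] t 39.39
41.3333
```

View pics/h1.png

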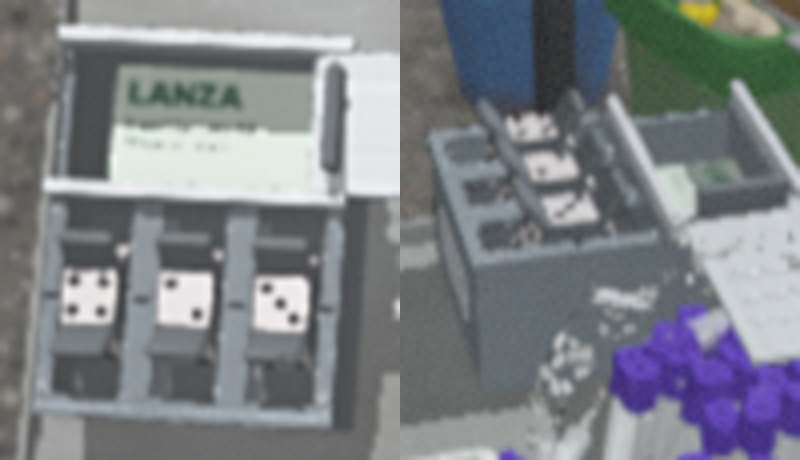

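The hatch is fully open: the compartment is visible and the ridge sits near (333,115). The force rose from y ≈ −50, as it should at the 120 mm stop. The wheels still read 4, 2, 3 squarely, so I'm handing in.

```bash
python3 -c "
from station import ticket; print(ticket.finish_job())"
```

```text
the job is handed in; nothing more can be done
None
```

The job is handed in at about 41 s of the 58 s allowed: the wheels read 4, 2, 3 square to within about 0.05 rad, the hatch was pushed fully open to its stop, and I kept the arm away from the dish, slide packet and timer.

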